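# Load a bronze casting on the scanner turntable and index it

## Robot

A 7-joint arm with a two-finger parallel gripper is mounted at the origin on the work surface. World frame = base frame: x ahead of the robot, y to its left, z up, the work surface at z = 0. Lengths are in mm, angles in rad, forces in N, time in s.
With the tool pointing down it reaches from about 400 to 875 mm from the base axis. Payload 4.4 kg.
Tool frame: the origin (TCP) lies midway between the tips of the shut fingers; the grasp point (between the pads) lies 19 mm behind it; z points along the fingers, y is the line along which they close (so a half turn about z gives the same grasp; the last joint's range is limited). The gripper opens to 85 mm and grips with 20 to 120 N. Pads are 22 mm wide; open, the fingers measure 114 mm over their backs; the gripper's body (76 mm by 85 mm) begins 54 mm behind the grasp point. The pads swing forward as they close: fully open they stand 13 mm farther back than shut.
Start: joints at [-0.066, 0.628, 0.038, 1.517, -0.027, 0.996, -0.02], TCP at [650.014, 0.028, 210.413] pointing down, gripper open.
Joint ranges: [-3.06, 3.06], [-0.37, 2.12], [-1.25, 1.32], [0.18, 2.47], [-1.1, 4.24], [0.23, 1.98], [-2.94, 2.94]. Speed limits (rad/s): [2.57, 2.57, 3.14, 3.14, 3.14, 3.14, 3.14].

## Interface

Orientations are given as [roll, pitch, yaw] about the fixed x, y, z axes, in that order (R = Rz(yaw) Ry(pitch) Rx(roll)).
In Python, from cell import telemetry, eyes, ctrl, finder gives the robot as it stands.
- The arm moves only by the tool move_arm, never from a script. Its argument "steps" is a list of rows, each a list of 7 numbers: the turn, a rotation vector about the world's x, y, z in degrees, then the shift along the world's x, y, z in m, then the finger opening in m, from 0 to 0.0854. A call has 1 to 5 rows; each row shifts and turns the commanded pose from where the row before left it; what a row does not reach is not made up. A row lasts 1/10 s, in which the tool goes at most 50 mm and 8.59 degrees, less where a joint would pass 70% of its speed; a pose out of reach is approached as far as the arm can. A call with a gripper value outside its range is refused whole. The fingers move at their own pace and stop on an object; the grip force is fixed at half the most. Time passes only in rows, so rows that do not move let the fingers close. It gives the time, the measured TCP pose, the force, the opening and the grip force at its end, in the units of the state.
- telemetry.read_state(): the state, without advancing time (a new reading comes with each control period).
- eyes.get_image(name): name is "scene" or "side" or "wrist"; returns (picture, depth): 384x512x3 uint8, blue, green, red; 384x512 float32, mm along the optical axis (not along the pixel's ray), 0 where there is no reading.
- eyes.calibration(name): a dict with "fx", "fy", "cx", "cy" (pixels), "position" and "attitude" of the camera in the world. Camera axes: x right, y down, z forward; pixel columns grow to the right and rows downward; lengths in mm; the calibration is good to about 2 mm. A picture is of the moment at which its call begins: read the wrist's pose just before it. calibration takes no time and is no camera call; for the wrist camera it gives the pose at the moment of the call.
- ctrl.finish_job(): hands the job in; it is judged then, once.
Trained networks look in the newest picture that a camera, given by its name, has taken for a name from the list of things; names that differ only in an ending like _2 or _b are one class to them, and where a whole thing is asked for, a point or a joint stands for the part that bears it (a point fixed in the world has none). Each returns a list of dicts, best first, with "confidence" (0 to 1); they miss things now and then, are a little off and sometimes report something else, mostly with a low value. They report only what shows in the picture. A call takes as long as a camera call. They do not tell look-alikes from the thing itself.
- finder.boxes_of(camera, name): "location" ([x, y, z] in mm, in the coordinates of the camera as it stood for that picture, good to about 4 mm: the middle of the surface that is visible of it).
- finder.cut_out(camera, name): "mask" (384x512 bool, what is visible of it).
- finder.pinpoint(camera, name): "location" ([x, y, z] in mm, in the coordinates of the camera as it stood for that picture, good to about 4 mm: a listed point, or the origin of a listed thing).
The state is a dict: "clock": time; "qpos": joint angles; "qd": joint speeds; "tau": joint torques, N m; "eef_pos": TCP position; "tool_rot": TCP orientation; "force": force on the tool from outside, world axes, zero at the start; "torque": the same for the moment, N m; "width": finger opening in mm; "gripper_force": force on a finger pad.
Only numpy, scipy, OpenCV 4.12 (cv2) and the standard library are available. Lean on these libraries where they do the work, as an engineer would, in place of code of your own. Each camera call takes 0.05 s, during which the arm holds its last target. There are 200 camera calls.

## Task

Take the dark bronze block with the rosette out of the narrow wooden crate and put it down on the grey felt pad, then let go and take it again by its two narrow ends so that you can set it down (not drop it) in the cradle, centred between the four orange pegs of the turntable with its rosette up. Then turn the turntable by its black handle, either way round, until the red line at the cradle clicks into the stop at the red mark, facing the scanner, and let go. Leave the other two blocks in the crate and the jar, bottle, brush, pot and little bust where they are.

Things in the scene. Friction and masses are not known exactly. Their poses are not given: they have to be found in the camera images.
- casting: The target: dark bronze block 40 (x) x 58 (y) x 30 mm (z) with a small green and brass rosette on top (to 38 mm), about 0.3 kg. Origin: centre of its underside, z up, y along its length. It starts upright in the crate.
- plaster_block: White plaster block of the same outer size (36 mm tall), lying in the crate; leave it. Origin: centre of its underside.
- clay_block: Terracotta block of the same outer size (36 mm tall), lying in the crate; leave it. Origin: centre of its underside.
- crate: Fixed wooden crate, 280 (x) x 84 (y) x 42 mm tall, walls and floor 8 mm thick. Origin: centre of its underside. The three blocks stand in a row along its x about 78 mm apart in any order, their length along its y; only 5 mm is free between a block's ends and the crate's long walls, so there they can be gripped only across their 40 mm.
- pad: Fixed square grey felt pad 120 x 120 x 4 mm, the put-down place. Origin: centre of its underside; top 4 mm above it.
- scan_stand: Fixed stand, origin on the table on the turntable's vertical axis. Its +x points along an aluminium rail to the white scanner head (45 x 150 x 50 mm, front face 222 mm from the axis, 70 to 120 mm high). A grey skirt, radius 139 mm, 6 mm high, bears six ticks 60 degrees apart at the click stops: a wide red one on the scanner side, the others white.
- turntable (a joint): Turntable angle about the vertical axis, rad, positive counter-clockwise from above, -3.5 to 3.5. 0: cradle on the side away from the scanner; +pi or -pi: cradle faces the scanner (the wanted stop). Click stops every pi/3; a stop draws the disc in from within 0.08 rad; passing one takes about 4 N at the handle. Disc: grey, radius 122 mm, top 46 mm above the table.
- cradle (a point): Centre of the cradle (blue rectangle) on the disc's top, 46 mm high, 66 mm from the axis. Its frame turns with the disc: x towards the axis, y along the cradle, as the casting's length must lie. Four orange pegs, 10 mm thick, 36 mm tall, stand at x = +-28, y = +-13 mm, 46 mm free between the rows: the casting's long sides cannot be gripped here; its ends can.
- index (a point): Red line on the disc's rim beside the cradle, 120 mm from the axis, across from the handle; on the disc's top.
- stop_mark (a point): Inner end of the red mark on the stand's skirt, 120 mm from the axis on the scanner side, 7.5 mm high. At the wanted stop index is straight above it.
- handle_grip (a point): Point to grip on the handle: an upright black round post, 18 mm thick, from 50 to 106 mm above the table, 98 mm from the axis across from the cradle, free to spin about itself. This point is on the post's centreline, 82 mm above the table.
- wax_jar: Black jar, 60 mm wide, 62 mm tall; bystander. Origin: centre of its underside.
- blue_bottle: Blue bottle with a red cap, 60 mm wide, 150 mm tall; bystander. Origin: centre of its underside.
- brush: Paint brush, 190 mm long, lying; bystander. Origin: underside, at mid-length.
- pot: Small terracotta pot, 70 mm wide, 65 mm tall; bystander. Origin: centre of its underside.
- small_bust: White plaster bust, 80 mm wide, 150 mm tall; bystander. Origin: centre of its underside.
Mind the look-alikes: they are no part of the job. Leave any blue or purple look-alike of the casting alone.

How it is judged (in metres and radians):
On the way, in this order (a step that is already met when the one before it is completed fails the run):
1. the casting lies upright on the pad, let go (x of casting in the frame of pad between -0.06 and 0.06 m and y of casting in the frame of pad between -0.06 and 0.06 m and z of casting in the frame of pad between -0.009 and 0.009 m and angle between casting's own z axis and vertical below 0.1 rad and contact force between the fingers and casting below 0.1 N and linear speed of casting below 0.03 m/s), for 0.1 s.
2. the casting is set down in the cradle while still held (within 6 mm of its floor), before the turntable is turned to the scanner (x of casting in the frame of cradle between -0.008 and 0.008 m and y of casting in the frame of cradle between -0.012 and 0.012 m and z of casting in the frame of cradle between -0.006 and 0.006 m and angle between casting's own z axis and vertical below 0.1 rad and angle between the y axis of casting and the y axis of cradle, either way round below 0.17 rad and contact force between the fingers and casting above 0.5 N and horizontal distance between index and stop_mark above 0.06 m), for 0.05 s.
At the end, for the whole second after the job is handed in: The casting stands upright on the cradle's floor (within 4 mm in height), within 8 mm of the cradle's centre across and 12 mm along, its length within 10 degrees of the cradle's; the red line is within 6 mm of straight above the red mark, in the click stop; turntable and casting at rest (x of casting in the frame of cradle between -0.008 and 0.008 m and y of casting in the frame of cradle between -0.012 and 0.012 m and z of casting in the frame of cradle between -0.004 and 0.004 m and angle between casting's own z axis and vertical below 0.1 rad and angle between the y axis of casting and the y axis of cradle, either way round below 0.17 rad and horizontal distance between index and stop_mark below 0.006 m and velocity of joint turntable between -0.05 and 0.05 rad/s and linear speed of casting below 0.02 m/s); the robot touches nothing.
It fails at once if another block in the crate is lifted or shoved more than 30 mm (distance of any of plaster_block, clay_block from where it was at the start of the episode above 0.03 m).
It fails at once if the jar, bottle, brush, pot or bust is moved more than 30 mm (distance of any of wax_jar, blue_bottle, brush, pot, small_bust from where it was at the start of the episode above 0.03 m).
It also fails if it takes over 69 s, if anything falls off the work surface, if the arm or the gripper's body presses on something with over 40 N, if the wrist force passes 120 N, or if a joint passes its speed limit or range.

## Working session

There is one attempt and no reset: what is moved stays moved. The work goes in short steps, Python scripts to look and compute and a tool call to move; the robot and the scene stay as the last step left them, time stands still between calls to the robot, and variables do not carry over. Pictures are saved under pics/ and viewed, at most 10 in all, crops included, and the job is handed in when it is done.

Besides the shell and the picture viewer there is one more tool, called after "Emit:" as a command line: name --pt "numbers of a row" for each row, then --argument value for the rest. move_arm: Moves the arm, as the interface text tells. Its arguments: {"type":"object","properties":{"steps":{"type":"array"}},"required":["steps"]}

```bash
ls; mkdir -p pics; cat > h.py <<'E'
import numpy as np,cv2
from scipy.spatial.transform import Rotation as R
from cell import telemetry,eyes,ctrl,finder
def T(cal):
    a=np.array(cal["attitude"],float)
    M=a if a.shape==(3,3) else (R.from_euler('xyz',a).as_matrix() if a.size==3 else R.from_quat(a).as_matrix())
    return M,np.array(cal["position"],float)
def snap(n,f=None):
    cal=eyes.calibration(n); p,d=eyes.get_image(n)
    if f: cv2.imwrite(f"pics/{f}.png",p)
    return cal,p,d
def pts(n,cal,name,fn=None,k=3):
    M,t=T(cal); r=(fn or finder.pinpoint)(n,name)
    return [(round(x["confidence"],2),np.round(M@np.array(x["location"])+t,1)) for x in r[:k]]
def cloud(cal,d,mask=None):
    v,u=np.nonzero((d>0)&(mask if mask is not None else True)); z=d[v,u]
    M,t=T(cal); return np.c_[(u-cal["cx"])/cal["fx"]*z,(v-cal["cy"])/cal["fy"]*z,z]@M.T+t,v,u
E
python3 - <<'E'
from h import *
print(eyes.calibration("scene"));print(eyes.calibration("side")["position"])
I=[]
for n in("scene","side"):
    cal,p,d=snap(n); I.append(p)
    for o in "casting plaster_block clay_block crate pad scan_stand cradle index stop_mark handle_grip wax_jar blue_bottle brush pot small_bust".split():
        print(n,o,pts(n,cal,o))
cv2.imwrite("pics/a.png",cv2.resize(np.vstack(I),(800,1200))[:600]);cv2.imwrite("pics/b.png",cv2.resize(I[1],(800,600)))
s=telemetry.read_state();print(s["clock"],s["tool_rot"])
E
```

```text
pics
{'fx': 364.97056803764843, 'fy': 364.97056803764843, 'cx': 255.5571162821956, 'cy': 194.263390098488, 'position': array([1115.46064756, -404.99967525,  785.98371452]), 'attitude': array([-2.34741474, -0.00548371,  0.9899053 ])}
[309.1873265  884.18679243 714.9948665 ]
scene casting [(0.47, array([396.9, 430.9,  -4.3])), (0.43, array([462.4, 281.1,   3.8]))]
scene plaster_block [(0.6, array([542.5, 285.9,   7.5]))]
scene clay_block [(0.56, array([384.8, 280.4,   8.1]))]
scene crate [(0.5, array([7.596e+02, 3.980e+01, 5.000e-01]))]
scene pad [(0.96, array([444.6,  66. ,   2. ]))]
scene scan_stand [(0.57, array([ 540.1, -187.3,    0.6]))]
scene cradle [(0.65, array([ 467.8, -195.9,   45.9])), (0.26, array([ 422.9, -214.6,   47.1]))]
scene index [(0.95, array([ 423.7, -215.3,   48.9]))]
scene stop_mark [(0.7, array([ 653.3, -217.2,    6.7]))]
scene handle_grip [(0.85, array([ 629.8, -151.9,   81.2])), (0.74, array([383.4, 280.8,   6.5])), (0.26, array([542.6, 283.7,   6.8]))]
scene wax_jar [(0.75, array([ 7.64e+02,  4.09e+01, -5.00e-01]))]
scene blue_bottle [(0.8, array([ 7.476e+02,
[... 718 characters left out ...]
(0.57, array([ 416.1, -217.9,   46.1]))]
side index [(0.59, array([ 422.9, -218.5,   48.1])), (0.59, array([ 653.2, -429.6,   -1.4]))]
side stop_mark [(0.76, array([ 651.2, -216.3,    9.4])), (0.69, array([379.4, 283.9,   4.6]))]
side handle_grip [(0.96, array([ 625.8, -156.8,   81.7])), (0.23, array([441.7,  66.4,   4.7]))]
side wax_jar [(0.75, array([761.6,  38. ,   3. ]))]
side blue_bottle [(0.66, array([747.7, 223.3,   2.8]))]
side brush [(0.58, array([619.3, 124.9,   1.8]))]
side pot [(0.57, array([ 338.3, -415.3,    3.8]))]
side small_bust [(0.68, array([ 6.542e+02, -4.291e+02,  6.000e-01])), (0.17, array([ 466.9, -202.7,   49.9]))]
1.6 [ 3.14154887e+00 -4.88898961e-05  1.57074384e+00]
```

View pics/a.png

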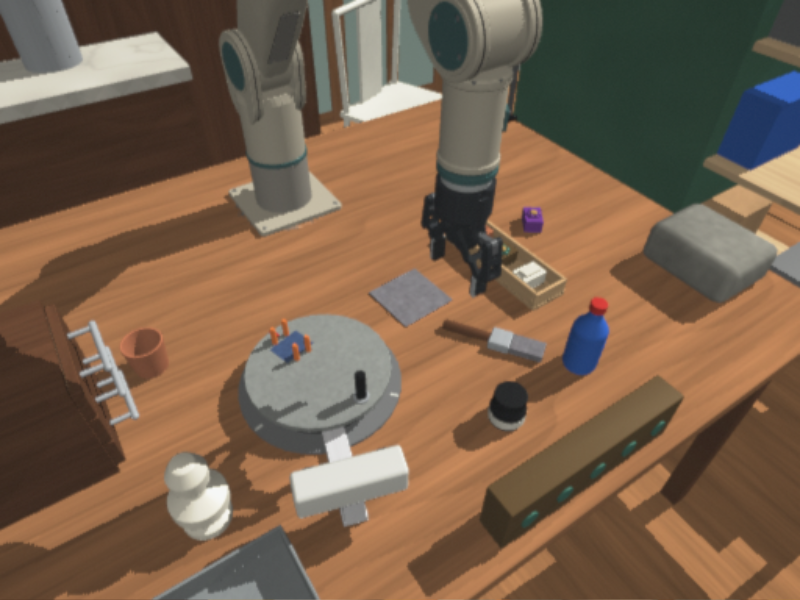

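View pics/b.png

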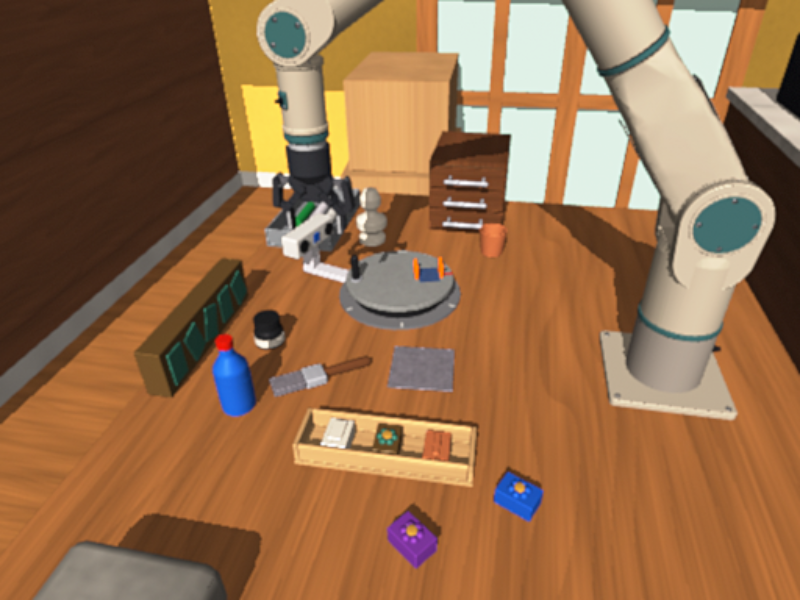

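The bronze casting is mid-crate: side view (388,437), and (508,250) in the scene view. The blue and purple look-alikes lie outside the crate. The cradle is at scene (292,346) and the handle at (361,385). I'll move over the crate for a close look.

Emit:
move_arm --pt "0 0 0 -0.026 0.04 0 0.062" --pt "0 0 0 -0.026 0.04 0 0.062" --pt "0 0 0 -0.026 0.04 0 0.062" --pt "0 0 0 -0.026 0.04 0 0.062" --pt "0 0 0 -0.026 0.04 0 0.062"

```text
clock: 2.1
eef_pos: [518.9, 201.5, 210.6]
tool_rot: [3.141, -0.0, 1.57]
force: [0.1, 0.5, 0.7]
width: 62.1
gripper_force: 0.0
```

Emit:
move_arm --pt "0 0 0 -0.026 0.04 0 0.062" --pt "0 0 0 -0.026 0.04 0 0.062" --pt "0 0 0 -0.006 0.002 0 0.062" --pt "0 0 0 0 0 0 0.062" --pt "0 0 0 0 0 0 0.062"

```text
clock: 2.6
eef_pos: [463.0, 280.8, 210.5]
tool_rot: [3.141, 0.001, 1.569]
force: [0.5, -0.3, 0.6]
width: 61.8
gripper_force: 0.0
```

```bash
cat > look.py <<'E'
import sys
from h import *
f=sys.argv[1]; names=sys.argv[2:]
s=telemetry.read_state();print(s["clock"],np.round(s["eef_pos"],1),np.round(s["tool_rot"],3),np.round(s["width"],1),np.round(s["qpos"],2))
cal,p,d=snap("wrist",f); np.savez("pics/"+f,p=p,d=d,M=T(cal)[0],t=T(cal)[1])
print(np.round(T(cal)[1],1))
for o in names:
    print(o,pts("wrist",cal,o))
    M=finder.cut_out("wrist",o)
    for m in M[:2]:
        c,v,u=cloud(cal,d,m["mask"])
        if len(c)<30: continue
        h=np.percentile(c[:,2],[5,50,95]); top=c[abs(c[:,2]-h[1])<6]
        r=cv2.minAreaRect(top[:,:2].astype(np.float32))
        print("  mask",round(m["confidence"],2),len(c),"z",np.round(h,1),"rect",np.round(r[0],1),np.round(r[1],1),round(r[2],1),"med",np.round(np.median(c,0),1))
E
python3 look.py w1 casting clay_block plaster_block crate
```

```text
2.6 [463.  280.8 210.5] [3.141e+00 1.000e-03 1.569e+00] 61.8 [-0.62  0.47  0.03  1.82 -0.02  0.85 -0.58]
[461.8 356.8 374.1]
casting [(0.98, array([396.3, 433.7,  -2. ])), (0.8, array([460.8, 280. ,   6.2])), (0.69, array([251.9, 340.1,  -1.9]))]
  mask 0.92 2405 z [18.1 30.4 37.4] rect [393.7 433.9] [40.2 58.8] 53.8 med [396.1 431.9  30.4]
  mask 0.84 1631 z [31.8 38.5 45.6] rect [460.9 282.2] [40.  58.2] 3.1 med [460.9 286.1  38.5]
clay_block [(0.71, array([378.8, 287.2,   8.6]))]
  mask 0.74 1813 z [18.4 38.1 44.4] rect [382.2 283. ] [40.3 57.8] 3.6 med [385.5 286.   38.1]
plaster_block [(0.94, array([542.6, 284.6,   8.8]))]
  mask 0.6 1820 z [17.  38.5 44.9] rect [541.3 285.6] [40.5 57.9] 0.8 med [538.1 288.6  38.5]
crate []
  mask 0.77 11247 z [ 7.2 19.7 42.7] rect [463.6 287.1] [273.3  77.5] 1.9 med [472.2 282.6  19.7]
```

Emit:
move_arm --pt "0 0 2.5 -0.002 0.001 -0.04 0.062" --pt "0 0 0 0 0 -0.045 0.062" --pt "0 0 0 0 0 -0.045 0.062" --pt "0 0 0 0 0 -0.03 0.062" --pt "0 0 0 0 0 0 0.062"

```text
clock: 3.55
eef_pos: [457.2, 281.2, 46.8]
tool_rot: [-3.135, 0.004, 1.614]
force: [-0.1, -0.9, 0.1]
width: 62.4
gripper_force: 0.0
```

Emit:
move_arm --pt "0 0 0 0 0 -0.015 0.062" --pt "0 0 0 0 0 -0.015 0.062" --pt "0 0 0 0 0 -0.006 0.062" --pt "0 0 0 0 0 -0.006 0.062" --pt "0 0 0 0 0 0 0.062"

```text
clock: 4.05
eef_pos: [460.3, 283.2, 8.9]
tool_rot: [3.141, -0.0, 1.614]
force: [0.0, 1.0, -0.2]
width: 61.8
gripper_force: 0.0
```

Emit:
move_arm --pt "0 0 0 0 0 0 0.03" --pt "0 0 0 0 0 0 0.03" --pt "0 0 0 0 0 0 0.03" --pt "0 0 0 0 0 0 0.03" --pt "0 0 0 0 0 0 0.03"

```text
clock: 4.55
eef_pos: [460.7, 283.4, 9.6]
tool_rot: [3.14, -0.001, 1.614]
force: [0.1, -1.1, 6.3]
width: 37.4
gripper_force: 60.2
```

Emit:
move_arm --pt "0 0 0 0 0 0.01 0.03" --pt "0 0 0 0 0 0.02 0.03" --pt "0 0 0 0 0 0.03 0.03" --pt "0 0 0 0 0 0.03 0.03" --pt "0 0 0 0 0 0.01 0.03"

```text
clock: 5.05
eef_pos: [461.5, 284.0, 111.6]
tool_rot: [3.137, -0.003, 1.614]
force: [0.8, -0.1, -2.9]
width: 37.6
gripper_force: 61.1
```

Emit:
move_arm --pt "0 0 0 -0.004 -0.03 0 0.03" --pt "0 0 0 -0.004 -0.045 0 0.03" --pt "0 0 0 -0.004 -0.045 0 0.03" --pt "0 0 0 -0.004 -0.045 0 0.03" --pt "0 0 0 -0.004 -0.045 0 0.03"

```text
clock: 5.55
eef_pos: [439.1, 71.3, 108.1]
tool_rot: [-3.141, 0.0, 1.615]
force: [0.8, 0.3, -2.3]
width: 37.8
gripper_force: 61.1
```

Emit:
move_arm --pt "0 0 0 0 -0.008 -0.02 0.03" --pt "0 0 0 0 0 -0.03 0.03" --pt "0 0 0 0 0 -0.03 0.03" --pt "0 0 0 0 0 -0.012 0.03" --pt "0 0 0 0 0 0 0.03"

```text
clock: 6.05
eef_pos: [438.1, 64.0, 18.2]
tool_rot: [-3.135, 0.002, 1.616]
force: [-0.0, 0.1, -2.5]
width: 37.7
gripper_force: 61.4
```

Emit:
move_arm --pt "0 0 0 0 0 -0.005 0.03" --pt "0 0 0 0 0 -0.003 0.03" --pt "0 0 0 0 0 0 0.03"

```text
clock: 6.35
eef_pos: [439.6, 64.3, 12.1]
tool_rot: [-3.139, 0.001, 1.615]
force: [-0.0, -0.7, -2.0]
width: 37.6
gripper_force: 61.4
```

Emit:
move_arm --pt "0 0 0 0 0 -0.003 0.03" --pt "0 0 0 0 0 -0.0015 0.03" --pt "0 0 0 0 0 0 0.03"

```text
clock: 6.65
eef_pos: [439.6, 64.4, 7.6]
tool_rot: [-3.139, 0.002, 1.615]
force: [-0.9, 0.4, -2.5]
width: 37.8
gripper_force: 61.4
```

Emit:
move_arm --pt "0 0 0 0 0 -0.0015 0.03" --pt "0 0 0 0 0 -0.001 0.03" --pt "0 0 0 0 0 0 0.03"

```text
clock: 6.95
eef_pos: [439.7, 64.3, 5.6]
tool_rot: [-3.14, 0.002, 1.615]
force: [-1.7, 0.6, 8.6]
width: 37.9
gripper_force: 62.6
```

Emit:
move_arm --pt "0 0 0 0 0 0 0.06" --pt "0 0 0 0 0 0 0.06" --pt "0 0 0 0 0 0 0.06" --pt "0 0 0 0 0 0.02 0.06" --pt "0 0 0 0 0 0.04 0.06"

```text
clock: 7.45
eef_pos: [437.6, 64.2, 63.6]
tool_rot: [-3.133, 0.003, 1.615]
force: [0.6, -0.2, -0.3]
width: 60.2
gripper_force: 0.0
```

Emit:
move_arm --pt "0 0 -8 0 0 0.04 0.085" --pt "0 0 -8 0 0 0.04 0.085" --pt "0 0 -8 0 0 0.04 0.085" --pt "0 0 -8 0 0 0.02 0.085" --pt "0 0 -8 0 0 0 0.085"

```text
clock: 7.95
eef_pos: [441.6, 64.8, 207.8]
tool_rot: [3.14, -0.003, 0.91]
force: [-0.2, 0.8, -0.9]
width: 84.9
gripper_force: 0.0
```

Emit:
move_arm --pt "0 0 -8 0 0 0 0.085" --pt "0 0 -8 0 0 0 0.085" --pt "0 0 -8 0 0 0 0.085" --pt "0 0 -8 0 0 0 0.085" --pt "0 0 -8 0 0 0 0.085"

```text
clock: 8.45
eef_pos: [439.2, 64.3, 204.7]
tool_rot: [-3.139, 0.002, 0.213]
force: [0.4, -0.4, 0.2]
width: 84.6
gripper_force: 0.0
```

Emit:
move_arm --pt "0 0 -8 0 0 0 0.085" --pt "0 0 -2 0 0 0 0.085" --pt "0 0 0 0 0 0 0.085" --pt "0 0 0 0 0 0 0.085"

```text
clock: 8.85
eef_pos: [439.4, 64.4, 204.7]
tool_rot: [-3.139, 0.002, 0.046]
force: [-0.1, -0.8, 1.4]
width: 84.9
gripper_force: 0.0
```

```bash
python3 look.py w2 casting pad
```

```text
8.85 [439.4  64.4 204.7] [-3.139e+00  2.000e-03  4.600e-02] 84.9 [-0.12  0.35 -0.11  2.07  0.05  0.73 -1.79]
[513.5  68.4 368.2]
casting [(0.76, array([438.9,  57.3,   4.5])), (0.64, array([257.6, 337.8,  -0.8]))]
  mask 0.81 1406 z [ 1.4 28.9 36.6] rect [255.6 335.1] [40.1 55.8] 65.1 med [269.3 327.   28.9]
  mask 0.6 1729 z [15.9 34.4 41.4] rect [439.1  62.8] [39.7 57.6] 2.8 med [441.7  62.5  34.4]
pad [(0.63, array([ 471.1, -200.8,   46.9])), (0.6, array([441.1,  72. ,  -1.3]))]
  mask 0.64 6836 z [2.7 4.1 5.4] rect [439.1  66.9] [124.5 123.3] 4.9 med [454.1  70.    4.1]
```

Emit:
move_arm --pt "0 0 0 0 -0.0015 -0.03 0.085" --pt "0 0 0 0 0 -0.045 0.085" --pt "0 0 0 0 0 -0.045 0.085" --pt "0 0 0 0 0 -0.035 0.085" --pt "0 0 0 0 0 0 0.085"

```text
clock: 9.6
eef_pos: [436.3, 62.3, 46.3]
tool_rot: [-3.14, 0.01, 0.044]
force: [-1.4, -0.1, -0.3]
width: 85.1
gripper_force: 0.0
```

Emit:
move_arm --pt "0 0 0 0 0 -0.02 0.085" --pt "0 0 0 0 0 -0.012 0.085" --pt "0 0 0 0 0 -0.008 0.085" --pt "0 0 0 0 0 0 0.085" --pt "0 0 0 0 0 0 0.085"

```text
clock: 10.1
eef_pos: [440.5, 62.7, 11.6]
tool_rot: [-3.139, 0.001, 0.043]
force: [0.8, 0.7, 0.6]
width: 84.8
gripper_force: 0.0
```

Emit:
move_arm --pt "0 0 0 0 0 0 0.045" --pt "0 0 0 0 0 0 0.045" --pt "0 0 0 0 0 0 0.045" --pt "0 0 0 0 0 0 0.045" --pt "0 0 0 0 0 0 0.045"

```text
clock: 10.6
eef_pos: [439.9, 62.4, 10.9]
tool_rot: [-3.14, 0.002, 0.044]
force: [-0.7, -0.7, 6.8]
width: 45.3
gripper_force: 3.3
```

```bash
python3 - <<'E'
from h import *
I=[]
for n in("wrist","side"):
    cal,p,d=snap(n); I.append(cv2.resize(p,(400,300)) if n=="wrist" else cv2.resize(p[170:320,150:350],(400,300)))
    print(pts(n,cal,"casting"))
cv2.imwrite("pics/c.png",np.hstack(I))
E
```

```text
[(0.62, array([439. ,  60.9,   4. ]))]
[(0.88, array([390.7, 431.4,  -3.3])), (0.56, array([256. , 329.6,   2.3])), (0.48, array([436.9,  62.6,   2.7]))]
```

View pics/c.png

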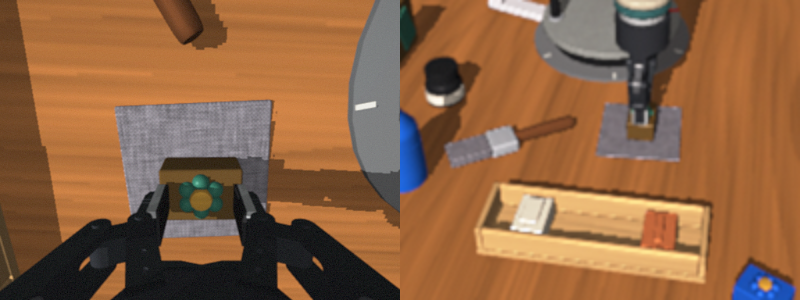

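```bash
python3 - <<'E'
from h import *
s=telemetry.read_state();print(s["eef_pos"],s["width"],s["gripper_force"],s["force"])
cal,p,d=snap("wrist")
cv2.imwrite("pics/d.png",cv2.resize(p[170:330,150:380],(800,556),interpolation=cv2.INTER_CUBIC))
C,v,u=cloud(cal,d)
for r in (235,245,255,265,275):
    k=(v==r)&(u>175)&(u<345); q=C[k][::5]; print(r,[tuple(int(round(a)) for a in x) for x in q])
E
```

```text
[439.90709763  62.4288203   10.94450681] 45.36026491553757 3.2869521090594844 [ 0.17088908 -1.02317391  6.02299143]
235 [(432, 116, 4), (432, 113, 3), (432, 110, 4), (432, 106, 4), (432, 103, 4), (433, 100, 4), (447, 91, 33), (447, 89, 33), (448, 86, 35), (448, 83, 35), (447, 80, 34), (448, 78, 35), (449, 75, 37), (449, 72, 36), (448, 70, 34), (451, 67, 39), (451, 64, 40), (451, 62, 40), (450, 59, 37), (449, 56, 35), (450, 54, 37), (449, 51, 35), (449, 48, 35), (449, 45, 35), (450, 43, 35), (449, 40, 34), (449, 37, 34), (436, 28, 4), (436, 25, 4), (436, 21, 4), (437, 18, 5), (436, 14, 4), (436, 11, 4), (437, 8, 4)]
245 [(425, 116, 5), (425, 113, 4), (425, 110, 4), (425, 106, 4), (445, 95, 41), (448, 91, 48), (449, 89, 49), (449, 86, 49), (442, 86, 35), (441, 83, 33), (441, 80, 34), (443, 77, 38), (445, 75, 40), (445, 72, 39), (444, 69, 38), (445, 67, 40), (446, 64, 41), (446, 61, 41), (445, 59, 39), (445, 56, 39), (446, 54, 40), (445, 51, 38), (443, 47, 33), (443, 45, 34), (444, 42, 35), (447, 41, 40), (451, 40, 48), (450, 37, 47), (451, 35, 48), (448, 30, 41), (429, 17, 4), (429, 14
[... 870 characters left out ...]
0, 39), (431, 46, 34), (431, 43, 34), (431, 40, 34), (439, 41, 48), (446, 41, 60), (451, 40, 68), (451, 38, 68), (451, 36, 67), (447, 32, 60), (447, 30, 61), (447, 27, 60), (412, 3, 0)]
275 [(450, 95, 78), (451, 93, 79), (450, 92, 77), (450, 90, 76), (447, 89, 72), (446, 87, 71), (443, 86, 66), (436, 85, 54), (422, 86, 34), (422, 83, 34), (423, 80, 34), (423, 77, 35), (423, 74, 35), (423, 72, 34), (424, 69, 35), (426, 66, 39), (427, 63, 39), (428, 61, 40), (426, 58, 37), (424, 55, 34), (424, 52, 34), (425, 49, 35), (424, 46, 34), (425, 43, 34), (425, 41, 35), (431, 40, 45), (441, 40, 59), (447, 41, 70), (448, 39, 71), (451, 38, 75), (452, 36, 76), (454, 36, 79), (454, 33, 79), (454, 31, 79)]
```

View pics/d.png

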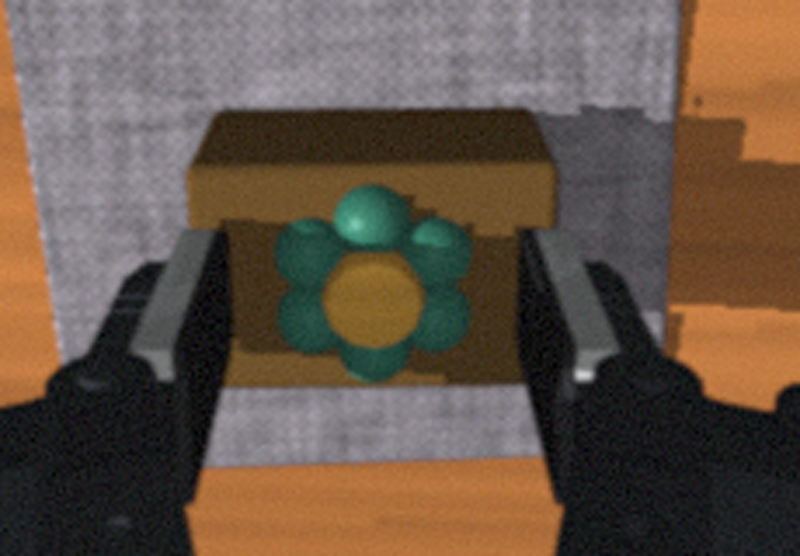

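The fingers stand on the casting's top (inner faces at y=86 and 41, block ends at 92 and 34), not at its ends. I'll measure the tips' true height against the TCP from the earlier open-finger image.

```bash
python3 - <<'E'
from h import *
cal=eyes.calibration("wrist")
for f,tz in(("w1",210.5),("w2",204.7)):
    a=np.load(f"pics/{f}.npz"); d=a["d"]; v,u=np.nonzero(d>0); z=d[v,u]
    C=np.c_[(u-cal["cx"])/cal["fx"]*z,(v-cal["cy"])/cal["fy"]*z,z]@a["M"].T+a["t"]
    k=C[:,2]>120; q=C[k]; i=np.argsort(q[:,2])[:400:40]
    print(f,k.sum(),"lowest-tcp",np.round(q[i]-[0,0,tz],1).tolist())
cal,p,d=snap("side"); C,v,u=cloud(cal,d)
k=(abs(C[:,0]-440)<40)&(C[:,1]>20)&(C[:,1]<130)&(C[:,2]<120)&(C[:,2]>8); q=C[k]
for r in sorted(set(v[k])): print(r,[tuple(int(round(t)) for t in x) for x in C[k&(v==r)][::2]])
cv2.imwrite("pics/e.png",cv2.resize(p[195:255,240:320],(800,600),interpolation=cv2.INTER_CUBIC))
E
```

```text
w1 36989 lowest-tcp [[430.9, 277.6, 26.2], [431.2, 275.9, 28.4], [431.3, 291.2, 29.5], [431.1, 292.5, 30.9], [499.1, 292.7, 31.5], [431.3, 273.9, 32.1], [429.5, 292.2, 32.7], [431.2, 284.8, 33.6], [431.1, 272.9, 34.2], [493.9, 292.6, 34.7]]
w2 37326 lowest-tcp [[437.1, 21.9, 32.5], [439.9, 22.5, 35.2], [446.2, 110.3, 36.0], [449.7, 23.2, 36.7], [442.1, 107.6, 37.4], [451.6, 19.0, 38.0], [435.1, 22.3, 38.7], [440.9, 107.6, 39.2], [436.9, 22.3, 39.7], [446.8, 109.5, 40.2]]
200 [(422, 32, 109)]
201 [(422, 30, 104)]
205 [(423, 41, 97)]
207 [(451, 84, 118)]
208 [(454, 86, 115), (449, 79, 111), (423, 85, 119)]
209 [(434, 86, 115), (428, 87, 116), (422, 88, 118)]
210 [(433, 35, 74), (420, 85, 112)]
211 [(425, 86, 109), (420, 86, 109)]
212 [(425, 86, 106), (419, 88, 108)]
213 [(425, 89, 104), (420, 87, 103)]
214 [(425, 88, 100)]
215 [(431, 120, 120), (424, 91, 99)]
216 [(447, 124, 117), (441, 125, 119), (437, 119, 115), (431, 123, 119), (424, 114, 113), (429, 39, 55)]
217 [(447, 124, 114), (442, 122, 113), (436, 122, 114), (431, 121, 114), (425, 121, 115), (424, 92, 93)]
218 [(447, 121, 108)
[... 1901 characters left out ...]
8), (450, 92, 26), (445, 88, 24), (438, 90, 27), (432, 90, 28), (427, 90, 29), (421, 90, 29), (416, 81, 22), (404, 61, 8)]
235 [(461, 79, 10), (450, 93, 24), (444, 90, 22), (438, 91, 24), (432, 90, 24), (427, 89, 24), (421, 91, 27), (416, 79, 17)]
236 [(453, 90, 17), (448, 87, 15), (441, 90, 19), (435, 92, 22), (430, 89, 19), (424, 90, 21), (418, 90, 23)]
237 [(453, 91, 14), (447, 90, 14), (442, 88, 13), (436, 88, 14), (430, 87, 15), (424, 88, 16), (418, 91, 19)]
238 [(453, 91, 10), (447, 91, 11), (441, 91, 12), (435, 91, 13), (430, 88, 11), (423, 90, 14), (417, 93, 17)]
239 [(455, 94, 9), (435, 92, 10), (427, 89, 9), (421, 90, 10)]
240 [(466, 101, 9)]
242 [(413, 99, 8)]
243 [(463, 115, 10)]
```

View pics/e.png

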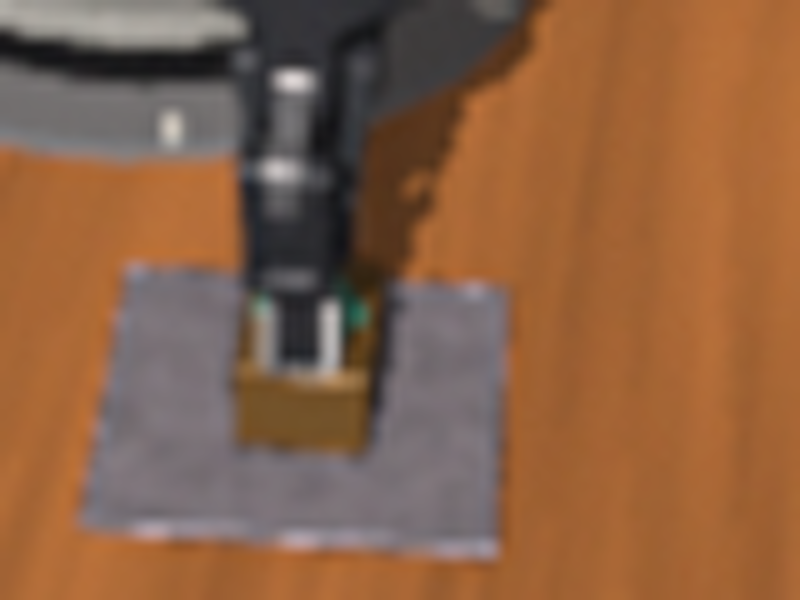

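The tips really sit about 25 mm above the reported TCP: about +31 at full opening and +23 at 45 mm. The first grip therefore only held the casting's top edge. I'll lift, open, and go about 25 mm deeper.

Emit:
move_arm --pt "0 0 0 0 0 0.012 0.045" --pt "0 0 0 0 0 0.008 0.085" --pt "0 0 0 0 0 0 0.085" --pt "0 0 0 0 0 0 0.085" --pt "0 0 0 0 0 0 0.085"

```text
clock: 11.4
eef_pos: [439.3, 62.8, 30.1]
tool_rot: [-3.139, 0.003, 0.044]
force: [-0.2, -0.5, 0.2]
width: 85.0
gripper_force: 0.0
```

```bash
python3 look.py w3 casting
```

```text
11.4 [439.3  62.8  30.1] [-3.139e+00  3.000e-03  4.400e-02] 85.0 [-0.04  0.69 -0.23  2.21  0.52  0.3  -2.25]
[513.6  66.6 193.5]
casting [(0.63, array([440.6,  63.9,   3.2]))]
  mask 0.96 6595 z [15.  34.2 41.4] rect [438.9  63.1] [40.6 58.2] 3.1 med [445.3  63.4  34.2]
```

Emit:
move_arm --pt "0 0 0 0 0 -0.01 0.085" --pt "0 0 0 0 0 -0.01 0.085" --pt "0 0 0 0 0 -0.005 0.085" --pt "0 0 0 0 0 0 0.085"

```text
clock: 11.95
eef_pos: [438.7, 62.8, 4.1]
tool_rot: [-3.139, 0.005, 0.044]
force: [-0.7, 0.0, -0.3]
width: 85.1
gripper_force: 0.0
```

```bash
python3 -c "
from h import *
s=telemetry.read_state();print(s['eef_pos'],np.round(s['qpos'],3),s['tool_rot'])"
```

```text
[438.65405521  62.79031691   4.06681046] [-0.056  0.742 -0.215  2.221  0.635  0.24  -2.364] [-3.13919617  0.00470063  0.04426968]
```

Joint 6 is at its lower limit here. Tilting the tool about the casting's long axis, with tips toward the base, relieves it and keeps the pads flat on the ends.

Emit:
move_arm --pt "0 0 0 0 0 0.02 0.085" --pt "0 4.5 0 -0.003 0 0.01 0.085" --pt "0 4.5 0 -0.003 0 0 0.085" --pt "0 0 0 0 0 -0.015 0.085" --pt "0 0 0 0 0 0 0.085"

```text
clock: 12.45
eef_pos: [433.0, 62.4, 19.2]
tool_rot: [-3.132, 0.161, 0.043]
force: [-1.0, -1.1, 0.4]
width: 84.9
gripper_force: 0.0
```

```bash
python3 -c "
from h import *
s=telemetry.read_state();print(s['eef_pos'],np.round(s['qpos'],3),s['tool_rot'])"
```

```text
[432.99512907  62.44189682  19.15675076] [ 0.107  0.777 -0.433  2.078  0.505  0.556 -2.224] [-3.13188567  0.16149262  0.0433456 ]
```

Emit:
move_arm --pt "0 0 0 0 0 -0.01 0.085" --pt "0 0 0 0 0 -0.01 0.085" --pt "0 0 0 0 0 -0.008 0.085" --pt "0 0 0 0 0 -0.004 0.085" --pt "0 0 0 0 0 0 0.085"

```text
clock: 12.95
eef_pos: [432.9, 62.9, -12.2]
tool_rot: [-3.132, 0.161, 0.045]
force: [-0.2, -0.6, 0.1]
width: 84.9
gripper_force: 0.0
```

```bash
python3 - <<'E'
from h import *
s=telemetry.read_state();print(s['eef_pos'],np.round(s['qpos'],3),s['tool_rot'])
cal,p,d=snap("wrist");q,e=snap("side")[1:]
cv2.imwrite("pics/f.png",np.hstack([cv2.resize(p[150:330,140:380],(400,300)),cv2.resize(q[195:255,240:320],(400,300),interpolation=cv2.INTER_CUBIC)]))
E
```

```text
[432.94654245  62.88378398 -12.24034374] [ 0.074  0.832 -0.386  2.085  0.546  0.488 -2.255] [-3.13242477  0.16061167  0.0448575 ]
```

View pics/f.png

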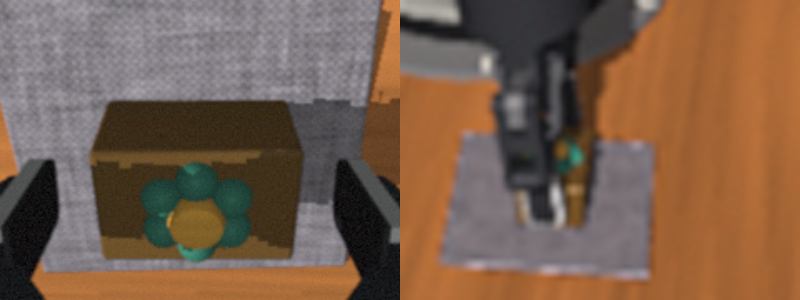

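Emit:
move_arm --pt "0 0 0 0 0 0 0.045" --pt "0 0 0 0 0 0 0.045" --pt "0 0 0 0 0 0 0.045" --pt "0 0 0 0 0 0 0.045" --pt "0 0 0 0 0 0 0.045"

```text
clock: 13.55
eef_pos: [433.9, 62.8, -11.1]
tool_rot: [-3.132, 0.159, 0.044]
force: [-0.4, -0.5, 6.5]
width: 56.6
gripper_force: 64.3
```

Emit:
move_arm --pt "0 0 0 0 0 0.01 0.045" --pt "0 0 0 0 0 0.025 0.045" --pt "0 0 0 0 0 0.04 0.045" --pt "0 0 0 0 0 0.045 0.045" --pt "0 0 0 0 0 0.015 0.045"

```text
clock: 14.05
eef_pos: [435.1, 63.5, 127.0]
tool_rot: [-3.131, 0.154, 0.045]
force: [0.6, 0.5, -3.0]
width: 56.8
gripper_force: 65.1
```

Emit:
move_arm --pt "0 0 0 0 0 0.01 0.045" --pt "0 0 0 0 0 0 0.045"

```text
clock: 14.25
eef_pos: [433.9, 62.7, 134.2]
tool_rot: [-3.132, 0.158, 0.044]
force: [0.6, -0.2, -4.3]
width: 56.7
gripper_force: 65.1
```

```bash
python3 look.py w4 casting cradle index
```

```text
14.25 [433.9  62.7 134.2] [-3.132  0.158  0.044] 56.7 [ 0.21  0.59 -0.58  2.01  0.36  0.81 -2.11]
[532.4  66.5 284.1]
casting [(0.89, array([437.6,  57.8, 149.6])), (0.56, array([254.5, 339.5,  -4.9]))]
  mask 0.8 2039 z [ 5.  29.1 36.1] rect [253.8 335.7] [40.1 61.1] 65.9 med [267.7 327.5  29.1]
  mask 0.74 11097 z [156.8 179.2 186.4] rect [439.3  63.1] [40.6 57.8] 2.9 med [450.5  63.4 179.2]
cradle []
  mask 0.76 16686 z [43.9 46.2 47.4] rect [ 487.4 -107.5] [191.1  69.6] 23.5 med [ 508.7 -100.6   46.2]
index []
  mask 0.63 16833 z [43.  46.2 47.4] rect [ 487.4 -107.5] [191.1  69.6] 23.5 med [ 508.8 -100.5   46.2]
```

Emit:
move_arm --pt "0 0 4 0 -0.03 0 0.045" --pt "0 0 5 0 -0.045 0 0.045" --pt "0 0 5 0 -0.045 0 0.045" --pt "0 0 0 0 -0.03 0 0.045" --pt "0 0 0 0 0 0 0.045"

```text
clock: 15.1
eef_pos: [432.4, -92.4, 132.4]
tool_rot: [-3.134, 0.163, 0.281]
force: [-0.7, -0.5, -2.7]
width: 57.0
gripper_force: 65.0
```

```bash
cat > pegs.py <<'E'
from h import *
s=telemetry.read_state();print(s["clock"],np.round(s["eef_pos"],1),np.round(s["tool_rot"],3),np.round(s["qpos"],2))
for n in("wrist","side","scene"):
    cal,p,d=snap(n)
    for o in("cradle","index","handle_grip"): print(n,o,pts(n,cal,o,k=1))
    h=cv2.cvtColor(p,cv2.COLOR_BGR2HSV)
    m=(h[...,0]>4)&(h[...,0]<14)&(h[...,1]>190)&(h[...,2]>90)
    C,v,u=cloud(cal,d,m)
    k=(abs(C[:,0]-468)<60)&(abs(C[:,1]+199)<60)&(C[:,2]>74)&(C[:,2]<90); C=C[k];v=v[k];u=u[k]
    print(n,"peg tops",len(C))
    if len(C):
        L=np.zeros(d.shape,np.uint8);L[v,u]=255; nn,lab=cv2.connectedComponents(L)
        for i in range(1,nn):
            q=C[lab[v,u]==i]; 
            if len(q)>3: print("   ",len(q),np.round(q.mean(0),1),np.round(np.ptp(q,0),0))
    b=(h[...,0]>100)&(h[...,0]<130)&(h[...,1]>110)
    C,v,u=cloud(cal,d,b); k=(abs(C[:,0]-468)<60)&(abs(C[:,1]+199)<60)&(abs(C[:,2]-46)<6); q=C[k]
    if len(q)>20: r=cv2.minAreaRect(q[:,:2].astype(np.float32)); print("  blue",len(q),np.round(r[0],1),np.round(r[1],1),round(r[2],1))
    if n=="wrist":
        r=finder.cut_out(n,"casting")
        for m in r[:2]:
            c,_,_=cloud(cal,d,m["mask"]); c=c[abs(c[:,2]-179)<6]
            if len(c)>50: r=cv2.minAreaRect(c[:,:2].astype(np.float32)); print("  cast",np.round(r[0],1),np.round(r[1],1),round(r[2],1),np.median(c[:,2]))
E
python3 pegs.py
```

```text
15.1 [432.4 -92.4 132.4] [-3.134  0.163  0.281] [ 0.51  0.6  -0.6   2.01  0.48  0.85 -1.69]
wrist cradle [(0.83, array([ 468.4, -198.5,   43.9]))]
wrist index [(0.9, array([ 420.5, -215.6,   47.2]))]
wrist handle_grip []
wrist peg tops 262
    15 [ 498.  -179.5   78.2] [2. 3. 8.]
    12 [ 505.3 -204.3   79.4] [2. 2. 5.]
    14 [ 491.3 -178.2   79.1] [2. 6. 7.]
    4 [ 494.6 -182.    82.1] [2. 0. 1.]
    20 [ 499.2 -204.3   79.8] [6. 7. 7.]
    95 [ 441.4 -193.8   79.1] [10.  6.  9.]
    99 [ 448.7 -219.1   79.6] [10.  9.  9.]
  blue 2771 [ 471.2 -200.1] [45.  59.3] 17.1
  cast [437.9 -90.2] [41.  58.3] 16.8 177.7144541096192
side cradle [(0.95, array([ 471.2, -202.9,   48.2]))]
side index [(0.67, array([ 419.5, -219.6,   46.9]))]
side handle_grip []
side peg tops 4
  blue 77 [ 469.2 -197.8] [38.7 51. ] 15.6
scene cradle [(0.82, array([ 472.5, -196.8,   42.4]))]
scene index [(0.74, array([ 419.1, -213.7,   50.1]))]
scene handle_grip [(0.88, array([ 632.9, -152.7,   81.8]))]
scene peg tops 0
```

Emit:
move_arm --pt "0 0 0 0.009 -0.03 0 0.045" --pt "0 0 0 0.012 -0.04 0 0.045" --pt "0 0 0 0.012 -0.0395 0 0.045" --pt "0 0 0 0 0 -0.02 0.045" --pt "0 0 0 0 0 -0.02 0.045"

```text
clock: 16.25
eef_pos: [467.0, -198.5, 92.9]
tool_rot: [-3.133, 0.158, 0.285]
force: [-1.1, 1.8, -2.6]
width: 56.7
gripper_force: 65.2
```

Emit:
move_arm --pt "0 0 0 0 0 -0.008 0.045" --pt "0 0 0 0 0 0 0.045" --pt "0 0 0 0 0 0 0.045"

```text
clock: 16.55
eef_pos: [467.0, -196.3, 85.8]
tool_rot: [-3.132, 0.159, 0.289]
force: [-0.8, -0.4, -2.4]
width: 56.8
gripper_force: 65.1
```

```bash
sed -i 's/c=c\[abs(c\[:,2\]-179)<6\]/c=c[abs(c[:,2]-np.median(c[:,2]))<5]/' pegs.py; sed -i 's/("wrist","side","scene")/("wrist",)/; s/pics//' pegs.py; sed -i 's/snap(n)/snap(n,"g")/' pegs.py; python3 pegs.py
```

```text
16.55 [ 467.  -196.3   85.8] [-3.132  0.159  0.289] [ 0.63  0.73 -0.54  1.89  0.57  0.84 -1.54]
wrist cradle [(0.56, array([ 468.6, -200.9,   46.7]))]
wrist index [(0.29, array([ 471.1, -201.9,   46.6]))]
wrist handle_grip []
wrist peg tops 119
    5 [ 498.2 -178.1   75.7] [0. 1. 3.]
    45 [ 497.1 -181.6   79.6] [5. 5. 8.]
    35 [ 504.6 -206.4   78.9] [7. 6. 9.]
    7 [ 505.2 -203.6   79. ] [1. 1. 3.]
    5 [ 493.4 -175.9   77.8] [2. 1. 2.]
    8 [ 499.4 -202.2   80.2] [2. 3. 5.]
    5 [ 491.9 -178.4   81.5] [1. 3. 3.]
  blue 2400 [ 477.6 -198.5] [31.6 58.8] 16.8
  cast [ 472.2 -194.2] [40.8 57.9] 16.7 130.90184763072494
```

View pics/g.png

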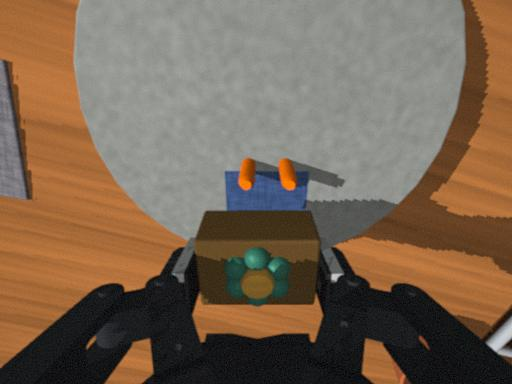

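The picture shows the casting (258,258) held over the cradle, with the inner pegs at (247,173) and (287,173). The correction is -1 mm in x and -6 mm in y.

Emit:
move_arm --pt "0 0 0.3 -0.001 -0.006 0 0.045" --pt "0 0 0 0 0 -0.008 0.045" --pt "0 0 0 0 0 0 0.045" --pt "0 0 0 0 0 0 0.045"

```text
clock: 17.2
eef_pos: [465.2, -202.6, 76.9]
tool_rot: [-3.131, 0.16, 0.294]
force: [1.0, -0.1, -2.6]
width: 56.8
gripper_force: 65.1
```

```bash
python3 pegs.py
```

```text
17.2 [ 465.2 -202.6   76.9] [-3.131  0.16   0.294] [ 0.64  0.74 -0.54  1.89  0.58  0.83 -1.53]
wrist cradle [(0.61, array([ 474.6, -198.5,   47.5]))]
wrist index []
wrist handle_grip []
wrist peg tops 152
    68 [ 497.3 -181.3   78.7] [ 6.  6. 10.]
    51 [ 505.2 -205.3   78.4] [3. 7. 7.]
    5 [ 494.2 -175.8   77.6] [3. 0. 2.]
    6 [ 492.2 -177.8   81. ] [2. 3. 5.]
    5 [ 502.1 -207.9   81.9] [3. 1. 2.]
    5 [ 499.1 -202.9   81.1] [1. 2. 4.]
    4 [ 499.3 -206.1   82.2] [1. 2. 1.]
  blue 2471 [ 478.3 -198.5] [30.  59.3] 17.6
  cast [ 470.5 -200.5] [41.  58.4] 17.3 122.01948613023599
```

Emit:
move_arm --pt "0 0 0 0.0005 0 -0.006 0.045" --pt "0 0 0 0 0 -0.008 0.045" --pt "0 0 0 0 0 -0.008 0.045" --pt "0 0 0 0 0 -0.008 0.045" --pt "0 0 0 0 0 0 0.045"

```text
clock: 17.95
eef_pos: [465.0, -202.4, 45.9]
tool_rot: [-3.131, 0.162, 0.294]
force: [-0.8, 0.2, -3.3]
width: 56.6
gripper_force: 65.1
```

Emit:
move_arm --pt "0 0 0 0 0 -0.006 0.045" --pt "0 0 0 0 0 -0.005 0.045" --pt "0 0 0 0 0 -0.002 0.045" --pt "0 0 0 0 0 0 0.045"

```text
clock: 18.35
eef_pos: [465.9, -202.6, 34.1]
tool_rot: [-3.132, 0.16, 0.294]
force: [0.4, -0.0, -2.2]
width: 56.7
gripper_force: 65.2
```

Emit:
move_arm --pt "0 0 0 0 0 -0.0015 0.045" --pt "0 0 0 0 0 -0.001 0.045" --pt "0 0 0 0 0 0 0.045"

```text
clock: 18.65
eef_pos: [466.0, -202.7, 31.8]
tool_rot: [-3.132, 0.159, 0.294]
force: [0.3, 0.0, -3.0]
width: 57.0
gripper_force: 65.2
```

Emit:
move_arm --pt "0 0 0 0 0 -0.001 0.045" --pt "0 0 0 0 0 0 0.045" --pt "0 0 0 0 0 0 0.045"

```text
clock: 18.95
eef_pos: [466.2, -202.7, 31.0]
tool_rot: [-3.132, 0.159, 0.294]
force: [0.2, -1.0, -0.4]
width: 57.0
gripper_force: 65.2
```

Emit:
move_arm --pt "0 0 0 0 0 -0.001 0.045" --pt "0 0 0 0 0 0 0.045" --pt "0 0 0 0 0 0 0.045"

```text
clock: 19.25
eef_pos: [466.2, -202.7, 30.9]
tool_rot: [-3.133, 0.159, 0.294]
force: [-1.1, -0.1, 8.2]
width: 56.4
gripper_force: 66.4
```

```bash
sed -i 's/,"index","handle_grip")/,"index")/' pegs.py; python3 pegs.py
```

```text
19.25 [ 466.2 -202.7   30.9] [-3.133  0.159  0.294] [ 0.61  0.81 -0.49  1.91  0.64  0.74 -1.58]
wrist cradle []
wrist index [(0.93, array([ 420.4, -214.7,   46.3]))]
wrist peg tops 654
    155 [ 497.4 -181.1   78.5] [7. 8. 9.]
    116 [ 504.9 -205.8   78.6] [7. 7. 9.]
    9 [ 489.4 -181.1   79.4] [7. 4. 8.]
    4 [ 497.4 -205.1   80.3] [5. 3. 8.]
    9 [ 448.8 -192.4   75.9] [2. 4. 1.]
    136 [ 443.6 -196.9   78.5] [9. 8. 9.]
    201 [ 450.6 -220.1   78.3] [8. 9. 9.]
  blue 329 [ 490.9 -194.5] [ 5.4 59.2] 15.5
  cast [ 474.8 -199.6] [48.7 58.2] 16.6 76.12616817342604
```

The casting is on the cradle floor (top 76 = 46+30) and still held. I'll release it, rise, and go toward the handle.

Emit:
move_arm --pt "0 0 0 0 0 0 0.08" --pt "0 0 0 0 0 0 0.08" --pt "0 0 0 0 0 0 0.08" --pt "0 0 0 0 0 0.02 0.08" --pt "0 0 0 0 0 0.04 0.08"

```text
clock: 19.95
eef_pos: [463.8, -202.2, 88.2]
tool_rot: [-3.128, 0.164, 0.295]
force: [0.7, 0.4, -0.3]
width: 79.9
gripper_force: 0.0
```

Emit:
move_arm --pt "0 0 0 0 0 0.04 0.08" --pt "0 0 0 0.03 0.009 0.02 0.08" --pt "0 0 0 0.04 0.012 0 0.08" --pt "0 0 0 0.03 0.009 0 0.08" --pt "0 0 0 0 0 0 0.08"

```text
clock: 20.45
eef_pos: [570.2, -169.6, 149.8]
tool_rot: [-3.131, 0.154, 0.297]
force: [-0.4, 0.1, -0.7]
width: 79.8
gripper_force: 0.0
```

```bash
python3 look.py w5 casting handle_grip stop_mark index cradle scan_stand
```

```text
20.45 [ 570.2 -169.6  149.8] [-3.131  0.154  0.297] 79.8 [ 0.54  0.75 -0.59  1.58  0.49  1.11 -1.49]
[ 664.4 -141.4  299.9]
casting [(0.64, array([ 473.8, -203.1,   45.7]))]
  mask 0.69 2326 z [52.5 76.  83.2] rect [ 475.9 -199.5] [50.7 57.9] 17.4 med [ 480.7 -198.3   76. ]
handle_grip [(0.97, array([ 630.5, -156.6,   85.9]))]
  mask 0.91 38654 z [45.1 46.2 47.7] rect [ 535.2 -181.8] [240.8 241.9] 24.6 med [ 562.6 -170.9   46.2]
stop_mark [(0.91, array([ 649.4, -220.9,   10.2]))]
  mask 0.66 49407 z [ 6.  46.  47.7] rect [ 535.1 -183.2] [242.6 239.7] 48.5 med [ 582.1 -178.8   46. ]
index [(0.88, array([ 419.2, -212.2,   45.9]))]
  mask 0.84 38938 z [45.1 46.2 47.8] rect [ 535.  -181.1] [240.3 243.1] 69.6 med [ 562.6 -171.1   46.2]
cradle [(0.21, array([ 629.7, -155.6,   81.9]))]
  mask 0.67 38997 z [45.  46.2 47.9] rect [ 535.6 -181.3] [240.3 241.2] 69.6 med [ 562.3 -171.3   46.2]
scan_stand [(0.87, array([ 532.6, -185.1,    0.9]))]
  mask 0.6 7676 z [2.8 3.9 5.1] rect [439.1  61.1] [124.4 110.9] 4.5 med [445.8  57.5   3.9]
```

View pics/w5.png

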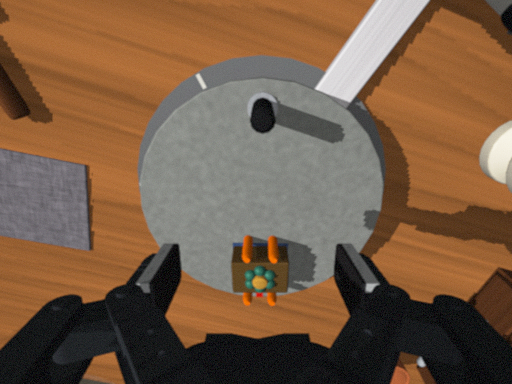

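The picture shows the casting sitting between the pegs (260,275), the handle post at (262,115) and the rail at upper right. Next I fit the post top and check the turn angles.

```bash
python3 - <<'E'
from h import *
cal=eyes.calibration("wrist"); a=np.load("pics/w5.npz"); d=a["d"]; v,u=np.nonzero(d>0); z=d[v,u]
C=np.c_[(u-cal["cx"])/cal["fx"]*z,(v-cal["cy"])/cal["fy"]*z,z]@a["M"].T+a["t"]
k=(abs(C[:,0]-628)<25)&(abs(C[:,1]+153)<25)&(C[:,2]>60)&(C[:,2]<112); q=C[k]
print(len(q),np.percentile(q[:,2],[5,50,95,99]))
t=q[q[:,2]>102]; r=cv2.minAreaRect(t[:,:2].astype(np.float32)); print("top",r,t.mean(0))
E
```

```text
696 [ 70.50987012 104.53892775 106.86406061 107.33214996]
top ((628.1588134765625, -154.18099975585938), (16.870319366455078, 17.08590316772461), 19.685108184814453) [ 628.64207076 -154.11719241  105.16202522]
```

Emit:
move_arm --pt "0 0 0 0.026 0.007 0 0.06" --pt "0 0 0 0.026 0.0065 -0.01 0.06" --pt "0 0 0 0 0 -0.03 0.06" --pt "0 0 0 0 0 -0.03 0.06" --pt "0 0 0 0 0 0 0.06"

```text
clock: 21.6
eef_pos: [614.8, -159.0, 75.9]
tool_rot: [-3.129, 0.167, 0.295]
force: [-0.4, 0.2, 0.6]
width: 59.7
gripper_force: 0.0
```

Emit:
move_arm --pt "0 0 0 0 0 -0.015 0.06" --pt "0 0 0 0 0 -0.015 0.06" --pt "0 0 0 0 0 0 0.06"

```text
clock: 21.9
eef_pos: [616.8, -159.3, 48.4]
tool_rot: [-3.131, 0.162, 0.294]
force: [-0.8, 0.2, -0.2]
width: 60.0
gripper_force: 0.0
```

Emit:
move_arm --pt "0 0 0 0 0 0 0.0" --pt "0 0 0 0 0 0 0.0" --pt "0 0 0 0 0 0 0.0" --pt "0 0 0 0 0 0 0.0" --pt "0 0 0 0 0 0 0.0"

```text
clock: 22.4
eef_pos: [618.7, -159.3, 50.9]
tool_rot: [-3.133, 0.158, 0.294]
force: [-0.4, -0.2, 5.8]
width: 16.0
gripper_force: 58.8
```

```bash
python3 -c "
import numpy as np
a=np.radians(16.5+np.r_[0,2,np.arange(8,147,6),146.6]);r=97.3
for i,x in enumerate(np.diff(np.c_[r*np.cos(a),r*np.sin(a)],axis=0)/1000): print(i,np.round(x,4),round(np.degrees(a[i+1]),1))"
```

```text
0 [-0.001   0.0032] 18.5
1 [-0.0037  0.0095] 24.5
2 [-0.0047  0.009 ] 30.5
3 [-0.0056  0.0085] 36.5
4 [-0.0065  0.0079] 42.5
5 [-0.0073  0.0071] 48.5
6 [-0.008   0.0063] 54.5
7 [-0.0086  0.0055] 60.5
8 [-0.0091  0.0045] 66.5
9 [-0.0095  0.0036] 72.5
10 [-0.0099  0.0026] 78.5
11 [-0.0101  0.0015] 84.5
12 [-0.0102  0.0004] 90.5
13 [-0.0102 -0.0006] 96.5
14 [-0.01   -0.0017] 102.5
15 [-0.0098 -0.0027] 108.5
16 [-0.0095 -0.0037] 114.5
17 [-0.009  -0.0047] 120.5
18 [-0.0085 -0.0056] 126.5
19 [-0.0079 -0.0065] 132.5
20 [-0.0071 -0.0073] 138.5
21 [-0.0063 -0.008 ] 144.5
22 [-0.0055 -0.0086] 150.5
23 [-0.0045 -0.0091] 156.5
24 [-0.0036 -0.0095] 162.5
25 [-0.0003 -0.001 ] 163.1
```

Emit:
move_arm --pt "0 0 0 -0.001 0.0032 0 0" --pt "0 0 0 -0.0037 0.0095 0 0" --pt "0 0 0 -0.0047 0.009 0 0" --pt "0 0 0 -0.0056 0.0085 0 0" --pt "0 0 0 -0.0065 0.0079 0 0"

```text
clock: 22.9
eef_pos: [597.9, -120.9, 50.9]
tool_rot: [-3.133, 0.156, 0.293]
force: [0.0, 1.0, 7.4]
width: 16.2
gripper_force: 59.1
```

Emit:
move_arm --pt "0 0 0 -0.0073 0.0071 0 0" --pt "0 0 0 -0.008 0.0063 0 0" --pt "0 0 0 -0.0086 0.0055 0 0" --pt "0 0 0 -0.0091 0.0045 0 0" --pt "0 0 0 -0.0095 0.0036 0 0"

```text
clock: 23.4
eef_pos: [555.0, -92.6, 50.8]
tool_rot: [-3.132, 0.156, 0.295]
force: [0.7, 1.0, 6.5]
width: 16.5
gripper_force: 59.1
```

Emit:
move_arm --pt "0 0 0 -0.0099 0.0026 0 0" --pt "0 0 0 -0.0101 0.0015 0 0" --pt "0 0 0 0 0 0 0"

```text
clock: 23.7
eef_pos: [532.9, -88.1, 50.8]
tool_rot: [-3.131, 0.159, 0.295]
force: [0.0, 2.8, 6.6]
width: 16.4
gripper_force: 59.4
```

```bash
cat > hd.py <<'E'
from h import *
s=telemetry.read_state();print(s["clock"],np.round(s["eef_pos"],1),np.round(s["qpos"],2),np.round(s["force"],1))
for n in("scene","side"):
    cal,p,d=snap(n)
    for o in("handle_grip","casting","cradle","index","stop_mark"): print(n,o,pts(n,cal,o))
E
python3 hd.py
```

```text
23.7 [532.9 -88.1  50.8] [ 0.4   0.82 -0.53  1.79  0.57  0.85 -1.72] [0.  2.8 6.6]
scene handle_grip [(0.63, array([545.9, -84. ,  81.1]))]
scene casting [(0.67, array([ 528.8, -249.6,   43.9])), (0.63, array([399.7, 432.5,  -2.8]))]
scene cradle [(0.74, array([ 529.4, -243.9,   42.2]))]
scene index [(0.89, array([ 528.3, -301. ,   49.1])), (0.3, array([386.3, 282.3,   9.2]))]
scene stop_mark [(0.8, array([ 653.2, -217.7,    7.4]))]
side handle_grip [(0.77, array([545. , -83.9,  80.4]))]
side casting [(0.89, array([389.3, 431.8,   1.2])), (0.76, array([253.8, 328.8,   2.4])), (0.63, array([ 526.7, -244.5,   43. ]))]
side cradle [(0.62, array([ 525.2, -249.5,   50.3]))]
side index [(0.8, array([ 522.7, -303. ,   48.5])), (0.52, array([539.9, 282.3,  10.6]))]
side stop_mark [(0.92, array([ 650.7, -217.8,    8.9]))]
```

Emit:
move_arm --pt "0 0 0 -0.0102 0.0004 0 0" --pt "0 0 0 -0.0102 -0.0006 0 0" --pt "0 0 0 -0.01 -0.0017 0 0" --pt "0 0 0 -0.0098 -0.0027 0 0" --pt "0 0 0 -0.0095 -0.0037 0 0"

```text
clock: 24.8
eef_pos: [484.6, -96.1, 50.8]
tool_rot: [-3.131, 0.157, 0.295]
force: [-1.1, 2.0, 10.6]
width: 16.5
gripper_force: 59.5
```

Emit:
move_arm --pt "0 0 0 -0.009 -0.0047 0 0" --pt "0 0 0 -0.0085 -0.0056 0 0" --pt "0 0 0 -0.0079 -0.0065 0 0" --pt "0 0 0 -0.0071 -0.0073 0 0" --pt "0 0 0 -0.0063 -0.008 0 0"

```text
clock: 25.3
eef_pos: [444.4, -129.1, 50.8]
tool_rot: [-3.131, 0.16, 0.295]
force: [-1.5, 1.3, 12.3]
width: 16.5
gripper_force: 59.7
```

Emit:
move_arm --pt "0 0 0 -0.0055 -0.0086 0 0" --pt "0 0 0 -0.0045 -0.0091 0 0" --pt "0 0 0 -0.0036 -0.0095 0 0" --pt "0 0 0 -0.0003 -0.001 0 0" --pt "0 0 0 0 0 0 0"

```text
clock: 25.8
eef_pos: [430.3, -157.9, 50.8]
tool_rot: [-3.131, 0.161, 0.293]
force: [-3.2, 1.3, 11.9]
width: 16.4
gripper_force: 59.8
```

```bash
python3 hd.py
```

```text
25.8 [ 430.3 -157.9   50.8] [ 0.57  0.74 -0.51  2.03  0.63  0.7  -1.67] [-3.2  1.3 11.9]
scene handle_grip [(0.71, array([ 441.2, -152.4,   81.2])), (0.16, array([ 345.6, -414.6,    3.4]))]
scene casting [(0.82, array([ 596.4, -204.5,   45.6])), (0.68, array([398.2, 429.5,  -3.1])), (0.57, array([255.8, 336. ,  -2.5]))]
scene cradle [(0.66, array([ 598.3, -196.7,   42.7]))]
scene index [(0.78, array([ 654.8, -214.3,   50.5]))]
scene stop_mark [(0.61, array([ 596.7, -197.6,   41.2])), (0.58, array([ 653.3, -217.8,    5.4]))]
side handle_grip [(0.77, array([ 437.4, -154.2,   84. ])), (0.44, array([375.8, 285.2,   4.4]))]
side casting [(0.73, array([390.8, 431.7,  -2.1])), (0.73, array([257.9, 328.8,   2.7])), (0.62, array([618.4, 121.3,   1.1]))]
side cradle [(0.7, array([ 594.4, -201.9,   46.9])), (0.51, array([463.7, 283.8,  -1.9])), (0.23, array([7.499e+02, 2.217e+02, 2.000e-01]))]
side index [(0.87, array([ 649.5, -217. ,   47.7])), (0.42, array([ 338.3, -415.3,    2.7])), (0.16, array([746., 223.,   2.]))]
side stop_mark [(0.64, array([ 648.7, -215.9,   10.6])), (0.38, array([ 654.2, -430.1,   -1.7])), (0.16, array([621.9, 125.6,   1.6]))]
```

Emit:
move_arm --pt "0 0 0 0 0 0 0.06" --pt "0 0 0 0 0 0 0.06" --pt "0 0 0 0 0 0 0.06" --pt "0 0 0 0 0 0.02 0.06" --pt "0 0 0 0 0 0.04 0.06"

```text
clock: 26.9
eef_pos: [429.5, -158.2, 108.5]
tool_rot: [-3.128, 0.164, 0.295]
force: [1.5, -0.4, 1.2]
width: 59.9
gripper_force: 0.0
```

Emit:
move_arm --pt "0 0 0 0 0 0.04 0.06" --pt "0 0 0 0.01 0 0.04 0.06" --pt "0 0 0 0.04 0 0 0.06" --pt "0 0 0 0.02 0 0 0.06" --pt "0 0 0 0 0 0 0.06"

```text
clock: 27.4
eef_pos: [504.2, -158.1, 189.7]
tool_rot: [-3.132, 0.156, 0.294]
force: [-0.9, 1.3, -0.5]
width: 59.7
gripper_force: 0.0
```

```bash
python3 hd.py | grep -E "index|stop|^[0-9]"; python3 look.py w6 casting index stop_mark cradle handle_grip; python3 - <<'E'
import cv2;p=cv2.imread("pics/w6.png");cv2.imwrite("pics/w6b.png",cv2.resize(p[:300,100:500],(800,600)))
E
```

```text
27.4 [ 504.2 -158.1  189.7] [ 0.6   0.62 -0.63  1.74  0.45  1.09 -1.49] [-0.9  1.3 -0.5]
scene index [(0.6, array([ 655.1, -214.1,   51.3]))]
scene stop_mark [(0.63, array([ 652. , -214.7,    7.4]))]
side index [(0.72, array([ 650.1, -218.4,   42.9])), (0.66, array([ 653.6, -428.4,   -4.5])), (0.56, array([462.5, 284.5,  -2.5]))]
side stop_mark [(0.69, array([ 439.6, -154.2,   83.2])), (0.66, array([761.4,  37.9,   3.3]))]
28.0 [ 501.4 -158.6  189.9] [-3.132  0.159  0.294] 60.0 [ 0.6   0.62 -0.63  1.74  0.45  1.09 -1.49]
[ 596.4 -130.2  339.5]
casting [(0.95, array([ 597.7, -204.5,   45.5]))]
  mask 0.8 3585 z [63.4 76.5 83.4] rect [ 597.4 -201. ] [58.1 40.1] 74.2 med [ 598.6 -196.8   76.5]
index [(0.63, array([ 650.6, -214.5,   46.2]))]
  mask 0.56 40361 z [45.  46.2 47.8] rect [ 532.8 -182.7] [238.  241.8] 16.8 med [ 546.8 -168.5   46.2]
stop_mark [(0.87, array([ 645.9, -216.9,    9.5]))]
  mask 0.6 43176 z [13.5 46.1 47.8] rect [ 532.8 -182.7] [238.  241.9] 16.8 med [ 551.1 -167.2   46.1]
cradle []
  mask 0.64 40554 z [45.  46.2 47.8] rect [ 532.8 -182.8] [238. 242.] 16.8 med [ 546.9 -168.7   46.2]
handle_grip [(0.66, array([ 443.2, -158.4,   83.5]))]
```

View pics/w6b.png

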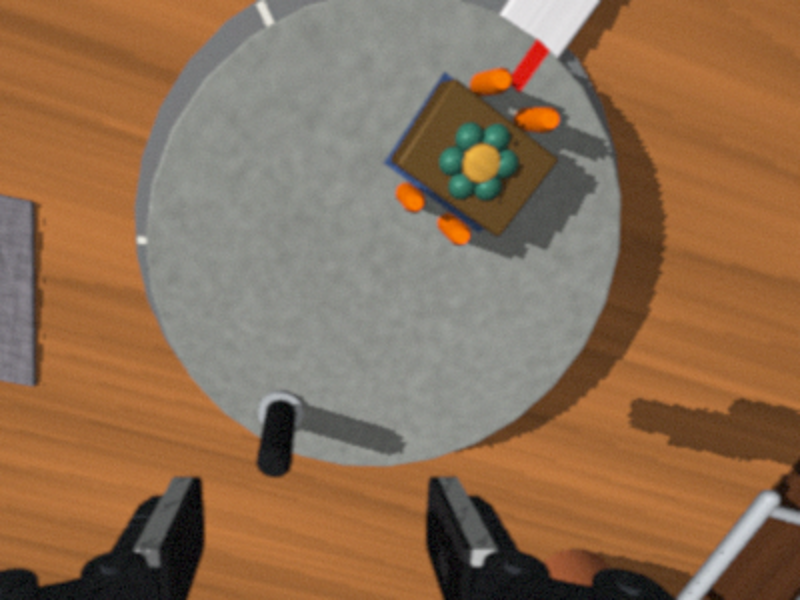

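The picture shows the casting between the pegs, rosette up (480,160). The red line at (530,65) runs straight out to the rail, so the table sits in the stop. The gripper is clear, so I hand in.

```bash
python3 -c "
from cell import ctrl;print(ctrl.finish_job())"
```

```text
the job is handed in; nothing more can be done
None
```

I handed the job in at about 28 s of the 69 s allowed: the casting sits in the cradle, rosette up, and the turntable is at the red stop facing the scanner. The hand-in gave no verdict.

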